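# Cap a balm jar loosely for sealing

### The arm

A 7-joint arm with a two-finger parallel gripper is mounted at the origin on the work surface. World frame = base frame: x ahead of the robot, y to its left, z up, the work surface at z = 0. Lengths are in m, angles in rad, forces in N, time in s.
With the tool pointing down it reaches from about 0.425 to 0.825 m from the base axis. Payload 3.6 kg.
Tool frame: the origin (TCP) lies where the fingers leave the gripper's body, on its centre line; the fingertips stand 73 mm ahead of it and the grasp point (between the pads) lies 54 mm ahead of it; x points along the fingers, y is the direction in which the jaws open and shut, and the axes are right-handed (so a half turn about x gives the same grasp; the last joint's range is limited). The gripper opens to 85 mm and grips with 20 to 120 N. Pads are 22 mm wide; open, the fingers measure 114 mm over their backs; the gripper's body (76 mm by 85 mm) begins 54 mm behind the grasp point. The pads swing forward as they close: fully open they stand 13 mm farther back than shut.
Start: joints at [1.222, 0.615, -0.013, 1.423, 0.008, 1.103, -0.04], TCP at [0.206, -0.617, 0.304] pointing down, gripper open.
Joint ranges: [-3.12, 3.12], [-0.3, 2.06], [-1.34, 1.32], [0.26, 2.42], [-1.36, 4.5], [0.01, 1.98], [-2.84, 2.84]. Speed limits (rad/s): [2.79, 2.79, 3.14, 3.14, 3.14, 3.14, 3.14].

### API

Orientations are given as a unit quaternion [x, y, z, w].
In Python, from station import arm, snapshot, camera_info, ticket gives the robot as it stands. Calls block until the motion is done:
- arm.movep(position, orientation): joint-space move of the TCP to a pose.
- arm.line_to(position, velocity=0.15, ori=None): straight line of the TCP; ori=None keeps the orientation; velocity is the mean speed in m/s.
- arm.move_j(angles): joint-space move.
- arm.move_gripper(opening, effort=None): opening from 0.0 (shut) to 1.0 (fully open); effort is the grip in N (None keeps the last); returns when the fingers have stopped.
- arm.pause(seconds).
- arm.ik(position, orientation): joint angles nearest the present ones, or None.
- snapshot(name): name is "scene" or "top" or "wrist"; returns the picture (420x560x3 uint8, blue, green, red); there is no depth.
- camera_info(name): a dict with "fx", "fy", "cx", "cy" (pixels), "R" (3x3) and "t" (3): a world point X has camera coordinates R X + t; the wrist camera has in their place "T_tool_cam" (4x4, takes a point from camera to tool coordinates, whose origin is the TCP and whose axes are the tool frame's). Camera axes: x right, y down, z forward; pixel columns grow to the right and rows downward; lengths in m; the calibration is good to about 2 mm. A picture is of the moment at which its call begins: read the wrist's pose just before it. camera_info takes no time and is no camera call.
A pose or a line that the arm cannot do raises arm.MotionError and nothing moves.
- ticket.finish_job(): hands the job in, once; it reports no verdict.
Readings, each from a call of its own:
- arm.read_time(): time.
- arm.read_joint_positions(): joint angles.
- arm.read_dq(): joint speeds.
- arm.read_effort(): joint torques, N m.
- arm.read_tool_pos(): TCP position.
- arm.read_eef_rot(): TCP orientation.
- arm.read_ft_force(): force on the tool from outside, world axes, zero at the start.
- arm.read_wrist_torque(): the same for the moment, N m.
- arm.read_opening(): opening from 0.0 (shut) to 1.0 (fully open).
Only numpy, scipy, OpenCV 4.12 (cv2) and the standard library are available. Lean on these libraries where they do the work, as an engineer would, in place of code of your own. Each camera call takes 0.05 s, during which the arm holds its last target. There are 200 camera calls.

### The job

The freshly filled balm jar in the round wooden stand has its black cap only just started on the thread: screw the cap down (clockwise seen from above) until it bottoms out, then back it off a quarter turn so the balm can breathe. Finish while still gripping the cap firmly between the fingers at that setting, so that I can stick the seal over it, and leave the other things on the table where they are.

Things in the scene. Friction and masses are not known exactly. Their poses are not given: they have to be found in the camera images.
- stand: Round wooden stand, 104 mm across and 30 mm high, fixed to the table, origin at the centre of its underside on the table; the jar stands fixed in its middle (neither turns nor lifts). Its x axis points away from the yellow index mark; its z axis is up and is the axis of jar and cap. The amber glass jar with a green label is 48 mm across (narrower than the cap) and its shoulder is 82 mm above the table.
- index_mark (a point): Middle of the yellow index mark, a 20 mm radial line on the stand's top, 39.5 mm from the axis towards the stand's -x, 30 mm above the table.
- cap: Black ribbed round screw cap of the jar in the stand, 54 mm across, 26 mm high, origin at the centre of its underside, z up. It has a white radial line on its top, along its -x. It is caught on the thread at the start and cannot be pulled off. When it has bottomed out its white line points the same way as the yellow index mark and its top is 110 mm above the table. The thread is right-handed, 4 mm per turn; turning it takes about 0.1 N m and it stays where it is left.
- cap_top (a point): Centre of the cap's top face, on the axis, 26 mm above the cap's origin. 110 mm above the table when bottomed out, 1 mm higher after a quarter turn back, up to 113 mm at the start. Grip the cap from above by its sides, with the middle of the finger pads about 10 mm below this point; there is free room all round it, also just below the cap.
- cap_line (a point): Outer end of the white line on the cap's top, 25 mm from the axis.
- cap_turn (a joint): Angle of the cap in rad: 0 when bottomed out (a hard stop), growing as it is unscrewed (counter-clockwise seen from above, towards +yaw), 5.5 at most. It starts between 2.2 and 4.4, so less than one turn from the stop; a quarter turn back from the stop is 1.57.
- white_jar: Bystander: loose small amber jar with paper label and white cap, 54 mm across, 62 mm high, origin at the centre of its underside. Leave alone.
- mug: Bystander: loose blue ceramic mug with a handle, 76 mm across, 85 mm high, origin at the centre of its underside. Leave alone.
- tin: Bystander: loose flat aluminium balm tin with a green disc on its lid, 66 mm across, 23 mm high, origin at the centre of its underside. Leave alone.
- bangle: Bystander: loose steel bangle lying flat, 68 mm across, 6 mm high, origin at the centre of its underside. Leave alone.
There are look-alikes about, which are no part of the job. Leave any pink, purple or red look-alike of the stand alone.

How it is judged:
By the outcome, as a careful person would: the job done as asked, in the order asked, and still so for the second after the job is handed in, while the arm keeps its last pose, push and grip.
It also fails if it takes over 51 s, if anything falls off the work surface, if the arm or the gripper's body presses on something with over 40 N, if the wrist force passes 120 N, or if a joint passes its speed limit or range.

## Working session

There is one attempt and no reset: what is moved stays moved. The work goes in short steps, each a Python script; the robot and the scene stay as the last script left them, time stands still between calls to the robot, and variables do not carry over. Pictures are saved under pics/ and viewed, about 8 in all and at most 12, crops included, and the job is handed in when it is done.

```bash
mkdir -p pics; ls; python3 - <<'E'
from station import arm, snapshot, camera_info
import cv2
for n in("scene","top"):
    cv2.imwrite(f"pics/{n}0.png",snapshot(n)); c=camera_info(n); print(n,c)
print(arm.read_tool_pos(),arm.read_eef_rot(),arm.read_time(), camera_info("wrist"))
E
```

```text
pics
scene {'fx': 445.27882130016883, 'fy': 445.27882130016883, 'cx': 277.0755004301477, 'cy': 210.68574317632076, 'R': array([[ 0.27380221,  0.96165478,  0.01588797],
       [ 0.76810409, -0.208693  , -0.60536215],
       [-0.5788337 ,  0.1779531 , -0.79579158]]), 't': array([-0.1704133 , -0.40615643,  1.47003831])}
top {'fx': 444.6513848530169, 'fy': 444.6513848530169, 'cx': 281.653990743461, 'cy': 209.4052100281626, 'R': array([[ 0.02235578, -0.99967897, -0.011924  ],
       [-0.99193477, -0.02069103, -0.1250492 ],
       [ 0.12476233,  0.0146234 , -0.99207889]]), 't': array([-0.01090685,  0.5913357 ,  0.87204406])}
[ 0.20542648 -0.6161154   0.30283345] [-0.69781901 -0.11414248  0.69811899 -0.11247219] 0.1 {'fx': 299.2611844750523, 'fy': 299.2611844750523, 'cx': 278.45245291233357, 'cy': 208.38592947204057, 'T_tool_cam': array([[-1.32544547e-03, -2.94919059e-01,  9.55521319e-01,
        -7.08119488e-02],
       [ 9.99998932e-01, -9.79926150e-04,  1.08469077e-03,
        -1.43110524e-04],
       [ 6.16444347e-04,  9.55521736e-01,  2.94920043e-01,
        -7.45151730e-02],
       [ 0.00000000e+00,  0.00000000e+00,  0.00000000e+00,
         1.00000000e+00]])}
```

View pics/top0.png

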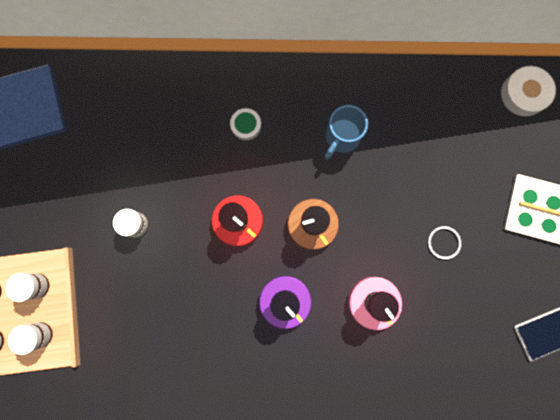

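View pics/scene0.png

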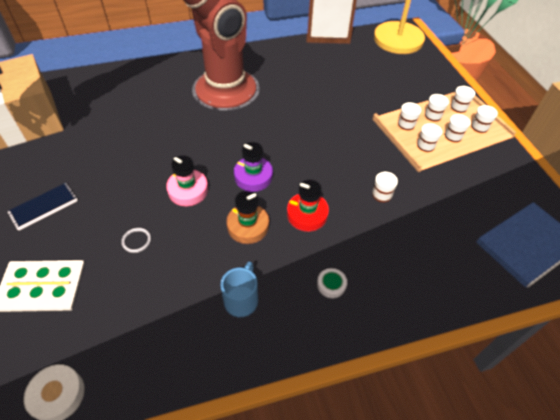

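Top view: the orange-brown stand is near (313,224), with its cap near (316,220), the white line pointing left to about (304,222), and the yellow mark near (323,240). The red, purple and pink ones are the decoys. Next I measure it.

```bash
cat > h.py <<'E'
import numpy as np, cv2
from station import arm, snapshot, camera_info
from scipy.spatial.transform import Rotation as Ro
def ray(name,px,z,pose=None):
    c=camera_info(name); d=np.array([(px[0]-c['cx'])/c['fx'],(px[1]-c['cy'])/c['fy'],1.])
    if name=="wrist":
        p,q=pose; Rt=Ro.from_quat(q).as_matrix(); T=c['T_tool_cam']
        o=Rt@T[:3,3]+p; d=Rt@T[:3,:3]@d
    else: o=-c['R'].T@c['t']; d=c['R'].T@d
    return o+d*(z-o[2])/d[2]
def quat(yaw):  # tool x down, tool y (jaw) at yaw
    y=np.array([np.cos(yaw),np.sin(yaw),0]); x=np.array([0,0,-1.])
    return Ro.from_matrix(np.c_[x,y,np.cross(x,y)]).as_quat()
def jaw_yaw():
    y=Ro.from_quat(arm.read_eef_rot()).as_matrix()[:,1]; return np.arctan2(y[1],y[0])
def cen(mask): 
    p=np.argwhere(mask)[:,::-1]; return p.mean(0),len(p),p
E
python3 - <<'E'
from h import *
im=cv2.imread("pics/top0.png"); x0,y0=283,194
c=im[y0:256,x0:346]; hsv=cv2.cvtColor(c,cv2.COLOR_BGR2HSV)
H,S,V=[hsv[...,i].astype(int) for i in range(3)]
org=(H<18)&(S>100)&(V>60); yel=(H>=20)&(H<36)&(S>120)&(V>150); wh=(S<70)&(V>150)
off=np.array([x0,y0])
(u,v),r=cv2.minEnclosingCircle((np.argwhere(org|yel)[:,::-1]).astype(np.float32))
s=ray("top",(u+x0,v+y0),.03); e=ray("top",(u+x0+r,v+y0),.03); print("stand",s,"rad",np.linalg.norm(e-s))
m,n,_=cen(yel); M=ray("top",m+off,.03); print("mark",M,n,np.linalg.norm(M-s))
w,n,p=cen(wh); W=ray("top",w+off,.112); print("line mid",w+off,W,n,np.linalg.norm(W[:2]-s[:2]))
a=lambda d:np.arctan2(d[1],d[0])
print("mark ang",a(M-s),"line ang",a(W-s),"turn",(a(W-s)-a(M-s))%(2*np.pi))
ctr=s[:2]
for yaw in np.linspace(-np.pi,np.pi,9)[:-1]:
    q=arm.ik([*ctr,.2],quat(yaw)); print(round(yaw,2),None if q is None else np.round(q,2))
cv2.imwrite("pics/crop.png",cv2.resize(c,None,fx=8,fy=8,interpolation=cv2.INTER_CUBIC))
E
```

```text
stand [ 0.56403134 -0.06217765  0.03      ] rad 0.05301956734481415
mark [ 0.53232465 -0.08519938  0.03      ] 40 0.03918309157500767
line mid [307.92307692 221.34615385] [ 0.56056688 -0.04876997  0.112     ] 52 0.013848049019199622
mark ang -2.513574067396288 line ang 1.8236590654348264 turn 4.3372331328311144
-3.14 [-0.19  0.64  0.42  1.8  -0.36  0.78 -2.73]
-2.36 [-0.05  0.62  0.2   1.79 -0.17  0.75 -2.13]
-1.57 [ 0.07  0.61 -0.    1.79  0.    0.75 -1.5 ]
-0.79 [ 0.21  0.62 -0.21  1.78  0.18  0.76 -0.88]
0.0 [ 0.32  0.64 -0.4   1.78  0.33  0.79 -0.24]
0.79 [ 0.43  0.67 -0.57  1.78  0.47  0.84  0.41]
1.57 [ 0.52  0.71 -0.73  1.77  0.6   0.89  1.09]
2.36 [ 0.7   0.89 -1.15  1.77  0.91  1.12  1.6 ]
```

```bash
python3 - <<'E'
from h import *
q=np.array(arm.ik([.564,-.062,.26],quat(-1.571)));print(np.round(q,3)); q[6]=2.5
arm.move_j(q); print(arm.read_time(), arm.read_tool_pos(), jaw_yaw())
P=(np.array(arm.read_tool_pos()),np.array(arm.read_eef_rot())); im=snapshot("wrist")
np.savez("w.npz",p=P[0],q=P[1]); cv2.imwrite("pics/w1.png",im)
print(Ro.from_quat(P[1]).as_matrix()[:,0])
q2=arm.ik([.564,-.062,.153],quat(jaw_yaw())); print(None if q2 is None else np.round(q2,3))
E
```

```text
[ 0.106  0.533 -0.055  1.725  0.036  0.885 -1.534]
2.4583 [ 0.56397722 -0.06312849  0.26005166] 2.4614104862828716
[ 1.06257086e-04 -7.27721173e-04 -9.99999730e-01]
[ 0.101  0.677 -0.047  1.823  0.049  0.643  2.486]
```

View pics/w1.png

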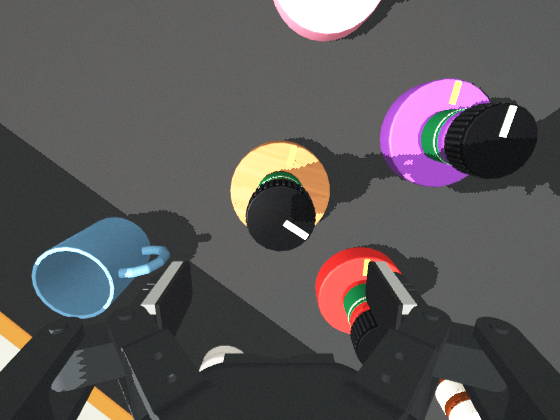

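Wrist view: the orange stand is centred near (280,190), its cap top near (281,217), the white line runs from (284,222) to (308,238), and the yellow mark is at (292,157). The mug and red decoy are clear of the fingers.

```bash
python3 - <<'E'
from h import *
d=np.load("w.npz"); P=(d['p'],d['q']); im=cv2.imread("pics/w1.png")
x0,y0=225,138; c=im[y0:254,x0:335]; hsv=cv2.cvtColor(c,cv2.COLOR_BGR2HSV)
H,S,V=[hsv[...,i].astype(int) for i in range(3)]; off=np.array([x0,y0])
a=lambda d:np.arctan2(d[1],d[0])
wh=(S<60)&(V>170); m,n,p=cen(wh)
n_,l,st,cc=cv2.connectedComponentsWithStats(wh.astype(np.uint8)); k=1+st[1:,4].argmax(); p=np.argwhere(l==k)[:,::-1]+off
W=np.array([ray("wrist",t,.1128,P)[:2] for t in p]); wc=W.mean(0); u=np.linalg.svd(W-wc)[2][0]; t=(W-wc)@u
print("line n",len(p),"mid",wc,"len",np.ptp(t),"dir",a(u),a(-u))
wood=((H<30)&(S>70)&(V>110)); pw=np.argwhere(wood)[:,::-1]+off
h=cv2.convexHull(pw.astype(np.float32))[:,0]; X=np.array([ray("wrist",t,.03,P)[:2] for t in h])
(cx,cy),r=cv2.minEnclosingCircle((X*1000).astype(np.float32)); print("stand",cx,cy,r)
yel=(H>=21)&(H<36)&(S>100)&(V>190)
n_,l,st,cc=cv2.connectedComponentsWithStats(yel.astype(np.uint8)); print(st[1:][st[1:,4]>20],cc[1:][st[1:,4]>20]+off)
k=1+st[1:,4].argmax(); M=ray("wrist",cc[k]+off,.03,P)[:2]; S0=np.array([cx,cy])/1000
print("mark",M,np.linalg.norm(M-S0),a(M-S0),"line ang from centre",a(wc-S0),"turn",(a(wc-S0)-a(M-S0))%6.283, np.linalg.norm(wc-S0))
blk=(V<75); _,l,st,cc=cv2.connectedComponentsWithStats(((V<22)).astype(np.uint8)); print(st[1:][st[1:,4]>100],cc[1:][st[1:,4]>100]+off)
E
```

```text
line n 200 mid [ 0.55892115 -0.0480972 ] len 0.02183565549342066 dir 1.8526923121446368 -1.2889003414451565
stand 561.7973022460938 -63.42512512207031 52.56119918823242
[[ 38   6  27  12  96]
 [ 29   9  34  14 122]
 [ 68  13  25  16 168]] [[277.30208333 148.71875   ]
 [272.21311475 154.67213115]
 [304.66666667 158.69047619]]
mark [ 0.52125533 -0.07413815] 0.04193352150634194 -2.8832521470182946 line ang from centre 1.7562805885604391 turn 4.639532735578734 0.015595431486027263
[] []
```

```bash
python3 - <<'E'
from h import *
print("mark by eye",ray("wrist",(292,157),.03,tuple(np.load("w.npz")[k] for k in "pq")))
c=[.563,-.0624]; yaw=jaw_yaw()
q=arm.ik([*c,.20],quat(yaw)); arm.move_j(q)
arm.line_to([*c,.153],velocity=.08)
print("f",arm.read_ft_force(),arm.read_time())
arm.move_gripper(0.0,effort=25)
print("open",arm.read_opening(),"f",arm.read_ft_force(),arm.read_wrist_torque(),arm.read_tool_pos(),jaw_yaw(),arm.read_time())
print(np.round(arm.read_joint_positions(),3)); cv2.imwrite("pics/w2.png",snapshot("wrist"))
E
```

```text
mark by eye [ 0.53006326 -0.08343235  0.03      ]
f [ 0.15239717 -0.20671395  0.4365882 ] 3.6
open 0.6208277404633052 f [-1.14532304  0.77622533  5.39565493] [ 0.04326625  0.28776197 -0.03080736] [ 0.56311623 -0.06229996  0.15368168] 2.4613385195666484 3.9917
[ 0.102  0.675 -0.047  1.826  0.049  0.642  2.487]
```

View pics/w2.png

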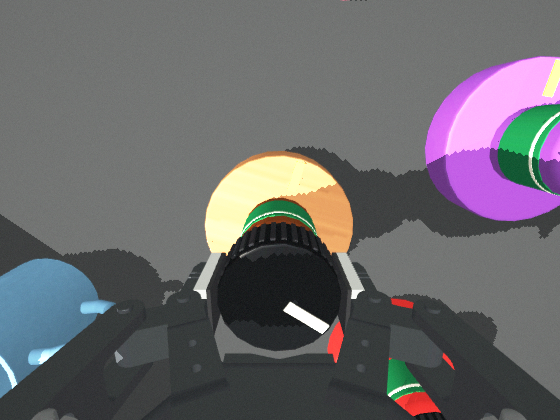

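The cap is gripped between both pads with low side forces. Next I tighten the grip and screw the cap down while watching the torque.

```bash
cat >> h.py <<'E'
def turn(c,yaw,z):
    q=arm.ik([*c,z],quat(yaw))
    if q is None: raise SystemExit(f"no ik at yaw {yaw}")
    if np.abs(np.array(q)-arm.read_joint_positions()).max()>1: raise SystemExit(f"ik jump {np.round(q,2)}")
    arm.move_j(q)
E
python3 - <<'E'
from h import *
c=[.563,-.0624]; arm.move_gripper(0.0,effort=80)
y0=jaw_yaw(); z0=.153; th=0
print("grip f",arm.read_ft_force(),arm.read_wrist_torque())
while th<4.9:
    th+= .35 if th<3.4 else .06
    turn(c,y0-th,z0-.004*th/(2*np.pi))
    T=arm.read_wrist_torque(); F=arm.read_ft_force()
    act=(y0-jaw_yaw())%(2*np.pi)
    print(round(th,2),round(act,3),"Mz",round(T[2],3),"F",np.round(F,1),"t",round(arm.read_time(),2),"q7",round(arm.read_joint_positions()[6],2))
    if abs(T[2])>.8 or np.linalg.norm(F)>60: break
E
```

```text
grip f [-2.27171397  0.0092369   7.45812724] [ 0.13365476  0.47697114 -0.03152072]
0.35 0.35 Mz -0.101 F [-2.4  0.9  7.8] t 4.61 q7 2.23
0.7 0.7 Mz -0.082 F [-1.8  1.5  7.9] t 4.96 q7 1.98
1.05 1.05 Mz -0.067 F [-2.6  1.4  9. ] t 5.31 q7 1.73
1.4 1.4 Mz -0.098 F [-1.7  1.   7.7] t 5.66 q7 1.48
1.75 1.75 Mz -0.123 F [-1.9  2.3  7.4] t 6.01 q7 1.22
2.1 2.099 Mz -0.035 F [-2.2  2.2  8.6] t 6.37 q7 0.96
2.45 2.449 Mz -0.13 F [-1.3  3.1  7.8] t 6.72 q7 0.7
2.8 2.799 Mz -0.057 F [-2.2  3.3  8. ] t 7.09 q7 0.43
3.15 3.149 Mz -0.103 F [-2.   3.1  7.6] t 7.46 q7 0.15
3.5 3.499 Mz -0.073 F [-1.1  2.5  7.8] t 7.83 q7 -0.14
3.56 3.559 Mz -0.101 F [-0.2  2.2  7.2] t 8.08 q7 -0.19
3.62 3.619 Mz -0.17 F [-0.1  3.4  7.5] t 8.33 q7 -0.24
3.68 3.679 Mz -0.063 F [-0.8  2.   6.7] t 8.58 q7 -0.29
3.74 3.739 Mz -0.085 F [-0.9  2.2  6.8] t 8.83 q7 -0.34
3.8 3.799 Mz -0.127 F [-0.3  1.8  6.8] t 9.08 q7 -0.39
3.86 3.859 Mz -0.103 F [0.4 1.8 6.6] t 9.33 q7 -0.44
3.92 3.919 Mz -0.084 F [0.3 2.  6.5] t 9.58 q7 -0.49
3.98 3.979 Mz -0.122 F [-0.8  2.8  6.7] t 9.83 q7 -0.54
4.04 4.039 Mz -0.089 F [-0.5  1.6  6.8] t 10.08 q7 -0.59
4.1 4.099 Mz -0.077 F [-0.   1.7  7.1] t 10.33 q7 -0.64
4.16 4.159 Mz -0.136 F [0.4 2.2 6.6] t 10.58 q7 -0.7
4.22 4.219 Mz -0.095 F [0.6 1.9 7.1] t 10.83 q7 -0.75
4.28 4.279 Mz -0.149 F [0.3 1.5 7. ] t 11.08 q7 -0.8
4.34 4.339 Mz -0.095 F [0.3 1.2 6.3] t 11.33 q7 -0.85
4.4 4.399 Mz -0.074 F [-0.9  1.2  6.4] t 11.58 q7 -0.91
4.46 4.452 Mz 1.226 F [-1.2  0.8  6.7] t 11.83 q7 -0.95
```

```bash
cat >> h.py <<'E'
def line_dir(im,P,z,box=(230,255,345,352)):
    x0,y0,x1,y1=box; hsv=cv2.cvtColor(im[y0:y1,x0:x1],cv2.COLOR_BGR2HSV)
    wh=(hsv[...,1]<60)&(hsv[...,2]>160)
    _,l,st,_=cv2.connectedComponentsWithStats(wh.astype(np.uint8)); k=1+st[1:,4].argmax()
    p=np.argwhere(l==k)[:,::-1]+[x0,y0]
    W=np.array([ray("wrist",t,z,P)[:2] for t in p]); wc=W.mean(0); u=np.linalg.svd(W-wc)[2][0]
    if u@(wc-[.563,-.0624])<0: u=-u
    return np.arctan2(u[1],u[0]),np.ptp((W-wc)@u),len(p),wc
E
python3 - <<'E'
from h import *
P0=(np.array([.56311623,-.06229996,.15368168]),quat(2.46134))
d0,*r0=line_dir(cv2.imread("pics/w2.png"),P0,.1128)
P=(np.array(arm.read_tool_pos()),np.array(arm.read_eef_rot())); im=snapshot("wrist"); cv2.imwrite("pics/w3.png",im)
y=jaw_yaw(); d1,*r1=line_dir(im,P,.110)
print("before",d0,r0,"rel",(d0-2.46134)%6.2832); print("stop",d1,r1,"rel",(d1-y)%6.2832,"yaw",y, "Mz",arm.read_wrist_torque()[2],arm.read_opening())
E
```

```text
before 1.8520821445264952 [np.float64(0.021712055655099437), 527, array([ 0.55974864, -0.04663054])] rel 5.673942144526495
stop -2.568565112062124 [np.float64(0.021496903412598783), 533, array([ 0.55022449, -0.06945802])] rel 5.705071103458932 yaw -1.9904362155210564 Mz 1.242589154009056 0.6141628611708823
```

View pics/w3.png

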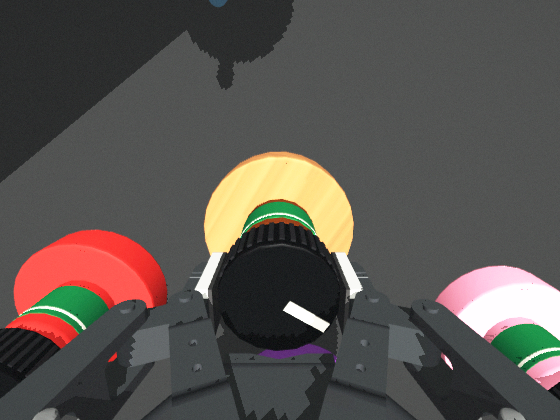

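The cap has bottomed out: torque jumped to 1.2 N m, and the line direction of −2.57 matches the mark at −2.51 to −2.58. Slip in the grip was about 0.03 rad. Next I back off a quarter turn and check the white line.

```bash
python3 - <<'E'
from h import *
c=[.563,-.0624]; d1=-2.5686; zb=.153-.004*4.44/(2*np.pi); yb=-1.9904
def look(n):
    P=(np.array(arm.read_tool_pos()),np.array(arm.read_eef_rot())); im=snapshot("wrist"); cv2.imwrite(f"pics/{n}.png",im)
    d,*r=line_dir(im,P,.111); b=d-d1
    print(n,"line",round(d,3),r[:2],"backed off",round(b,4),"yaw",jaw_yaw(),"M",np.round(arm.read_wrist_torque(),2),"F",np.round(arm.read_ft_force(),1),arm.read_opening(),arm.read_time()); return b
for b in np.append(np.arange(.3,1.5,.3),1.5708): turn(c,yb+b,zb+.004*b/(2*np.pi))
b=look("w4")
e=1.5708-b
if .02<abs(e)<.15:
    t=1.5708+e; turn(c,yb+t,zb+.001); look("w5")
arm.pause(.5); print(arm.read_wrist_torque(),np.round(arm.read_joint_positions(),2))
cv2.imwrite("pics/top1.png",snapshot("top"))
E
```

```text
w4 line -1.028 [np.float64(0.02158857894681359), 518] backed off 1.5403 yaw -0.4239668492939913 M [0.62 0.28 0.09] F [-0.6  3.  10.3] 0.6074748865149926 13.75
w5 line -0.996 [np.float64(0.02157321782307224), 520] backed off 1.573 yaw -0.39340272453215536 M [0.59 0.22 0.06] F [-1.9  3.1 10.3] 0.6135883768458245 14.05
[0.65072282 0.21187387 0.07143658] [-0.39  0.81  0.77  1.84 -0.77  0.82  0.4 ]
```

View pics/w4.png

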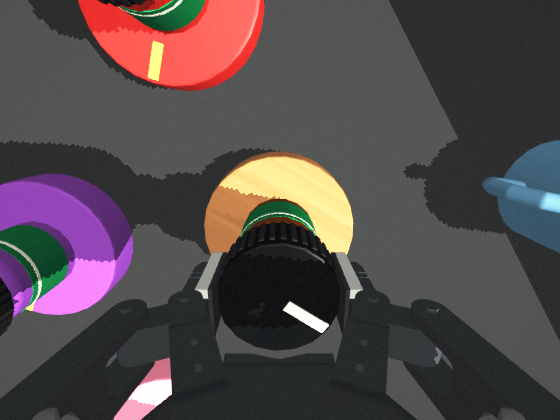

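View pics/top1.png

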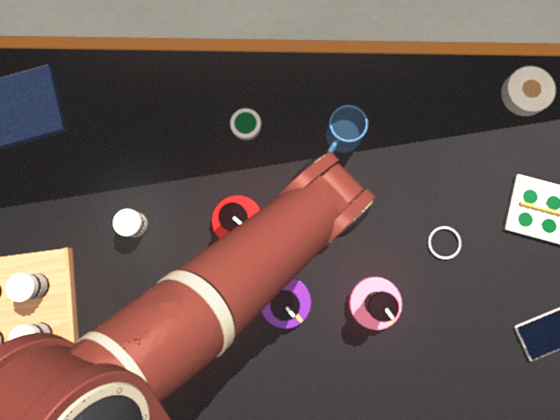

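The cap has backed off 1.573 rad (target 1.571). It is held at 80 N with low forces, and the bystanders are where they were. Handing in.

```bash
python3 -c "
from station import arm,ticket
print(arm.read_opening(),arm.read_time()); ticket.finish_job()"
```

```text
0.6091627965470489 14.6
the job is handed in; nothing more can be done
```

I screwed the cap on the orange-brown wooden stand's jar down to its stop, backed it off a quarter turn, and handed in at 14.6 s still gripping it at 80 N.

- **Bottoming out:** after about 4.45 rad clockwise the wrist torque jumped from about 0.1 to 1.2 N m. The white line then pointed to −2.57 rad, against −2.51 (top camera) and −2.58 (wrist camera) for the yellow mark.
- **Quarter turn back:** the first move measured 1.540 rad on the white line, so I corrected it. The last check read 1.573 rad against the 1.571 target.
- **Final hold:** side forces were below 4 N and the torque about the cap axis was about 0.07 N m.
- **Other things on the table:** none appeared to have moved in the last top view.
- **Disagreements:** the cap slipped about 0.03 rad in the grip at the stop, which the correction took out. An automatic colour-mask reading of the yellow mark in one wrist picture was poor because the wood is a similar colour. I dropped it and used the top camera and a by-eye reading instead.

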